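Gauge the clamp gap and lift the heat sink for inspection

TASK

Take the spacing gauge out of its wooden stand, push its blade fully home into the clamp slot of the heat-sink module (collar down on the metal) and let go of it. Then take the module by its handle, lift it straight out of its cradle with the gauge still fully home in it, and hold it level and still in the air with its underside about 15 cm above the bench top: finish while holding it there, do not put it down. Do not tip the module on the way, and leave the bottle, the bin and the screwdriver alone.

Things in the scene. Friction and masses are not known exactly. Their poses are not given: they have to be found in the camera images.
- module: heat-sink module: finned aluminium block 190 x 64 x 34 mm (x, y, z) with a bail handle on top, 0.4 to 0.65 kg, lying loose in the cradle (about 3 mm play all round). Origin: centre of its underside; x along its length towards the slot end, z up
- slot (a point): centre of the mouth of the clamp slot in the module's top face, on its centre line, 70 mm from the module's centre towards +x of the module. Slot 24 mm long (along x) by 6 mm wide (along y), 29 mm deep, dark inside, with a 3 mm lead-in chamfer all round the mouth. Axes as the module
- handle (a point): middle of the black grip bar of the module's handle, 66 mm above the underside, over the module's centre. Bar 60 mm long (along the module's x), 14 mm thick (y), 20 mm high (z), open below; its underside is 22 mm above the module's top face. Axes as the module
- gauge: spacing gauge standing in the stand, 63 mm high, 45 g: steel blade 20 mm wide (x), 4 mm thick (y), z = 0 to 25 mm; collar 36 x 20 mm, z = 25 to 29; aluminium grip block 28 mm wide (x), 14 mm thick (y), z = 29 to 63. Origin: centre of the blade's lower end, z up. A half turn about z looks alike. Fully home in the module, its origin is 25 mm below the slot's mouth, collar on the metal
- stand: fixed wooden gauge stand, block 70 x 56 x 30 mm with a slot in its top in which the gauge stands, collar on the block's top. Origin: centre of its underside, on the bench
- cradle: fixed shallow black tray 208 x 82 mm, floor 8 mm thick, rim 22 mm above the bench, in which the module lies, same axes as the module. Origin: centre of its underside, on the bench
- bottle: whitish bottle with a white cap, 54 mm across, 130 mm high, standing at the side; to be left alone. Origin: centre of its underside
- bin: yellow open parts bin 150 x 100 x 70 mm, beyond the work; to be left alone. Origin: centre of its underside
- screwdriver: red-handled screwdriver about 20 cm long, lying at the side along its x; to be left alone

How it is judged (in metres and radians):
On the way:
1. the gauge is fully home in the module's slot and let go, the module still in its cradle (z of gauge in the frame of slot between -0.03 and -0.022 m and horizontal distance between gauge and slot below 0.006 m and angle between the x axis of gauge and the x axis of module, either way round below 0.4 rad and contact force between the fingers and gauge below 0.1 N and height (world z) of module below 0.013 m), for 0.2 s.
At the end, for the whole second after the job is handed in: The gripper holds the module in the air, its underside 110 to 200 mm above the bench, tilted less than 0.10 rad, still (under 0.03 m/s and 0.15 rad/s), touching neither cradle nor stand; the gauge is in its slot with the blade at least 22 of its 25 mm deep (height (world z) of module between 0.11 and 0.2 m and angle between module's own z axis and vertical below 0.1 rad and linear speed of module below 0.03 m/s and angular speed of module below 0.15 rad/s and contact force between the fingers and module above 1 N and contact force between module and cradle below 0.1 N and contact force between module and stand below 0.1 N and z of gauge in the frame of slot between -0.03 and -0.022 m and distance between gauge and slot below 0.031 m and angle between the x axis of gauge and the x axis of module, either way round below 0.4 rad); the arm keeps its last pose, push and grip.
It fails at once if the module is tipped by more than 0.3 rad (angle between module's own z axis and vertical above 0.3 rad).
It fails at once if the bottle, the bin or the screwdriver is moved by more than 30 mm (distance of any of bottle, bin, screwdriver from where it was at the start of the episode above 0.03 m).
It also fails if it takes over 58 s, if anything falls off the work surface, if the arm or the gripper's body presses on something with over 40 N, if the wrist force passes 120 N, or if a joint passes its speed limit or range.

ROBOT

A 6-joint arm with a two-finger parallel gripper is mounted at the origin on the work surface. World frame = base frame: x ahead of the robot, y to its left, z up, the work surface at z = 0. Lengths are in mm, angles in rad, forces in N, time in s.
With the tool pointing down it reaches from about 425 to 950 mm from the base axis. Payload 14.7 kg.
Tool frame: the origin (TCP) lies at the very end of the fingers, on their centre line; the grasp point (between the pads) lies 19 mm behind it; z points along the fingers, y is the line along which they close (so a half turn about z gives the same grasp; the last joint's range is limited). The gripper opens to 85 mm and grips with 20 to 120 N. Pads are 22 mm wide; open, the fingers measure 114 mm over their backs; the gripper's body (76 mm by 85 mm) begins 54 mm behind the grasp point. The pads swing forward as they close: fully open they stand 13 mm farther back than shut.
Start: joints at [-1.236, 0.48, 1.596, -0, 1.065, -0.047], TCP at [242.2, -603.185, 231.297] pointing down, gripper open.
Joint ranges: [-2.75, 2.75], [-0.82, 2.05], [0.23, 2.67], [-1.56, 4.7], [0.09, 2.69], [-2.92, 2.92]. Speed limits (rad/s): [1.89, 1.89, 2.39, 3.01, 3.01, 3.01].

INTERFACE

Orientations are given as a rotation vector (axis times angle).
In Python, from station import arm gives the robot as it stands. The module is installed in compiled form; this text tells all that it offers.
- The arm moves only by the tool carry_out, never from a script. Its arguments are lists of equal length, an entry for each row: "linear": the shift along the tool's x, y, z normalised to -1 to 1, where 1 is 0.1 m, a list of three; "dr": the turn, a rotation vector about the tool's x, y, z normalised to -1 to 1, where 1 is 45 degrees, a list of three. A call has 1 to 12 rows; each row is the pose to reach, as a shift and turn from the pose commanded when the call began, along the tool's axes at that moment; what a row does not reach only later rows make up. A row lasts 1/12 s, in which the tool goes at most 41.7 mm and 7.16 degrees, less where a joint would pass 70% of its speed; a pose out of reach is approached as far as the arm can. A call with a number of a shift or a turn outside -1 to 1 is refused whole. A call with a gripper value outside its range is refused whole. "fingers" is the closure, from 0 (fully open) to 1 (shut), set as the call begins (left out, the last holds). The fingers move at their own pace and stop on an object; "force" is the grip in N (left out, the last holds). Time passes only in rows, so rows that repeat a pose let the fingers close. It gives the time, the measured TCP pose, the force, the opening and the grip force at its end, in the units of the state.
- arm.get_state(): the state, without advancing time (a new reading comes with each control period).
- arm.get_image(name): name is "side" or "top"; returns the picture (384x512x3 uint8, red, green, blue); there is no depth.
- arm.camera_info(name): a dict with "vfov" (degrees; the focal length in pixels is half the picture's height over the tangent of half this angle, whatever the lens; pixels are square), "cx", "cy" (the principal point, pixels), "k1" (the pictures are not rectified: a ray, as slopes to the right and down, at radius r is drawn at 1 + k1 r^2 times it, then the intrinsics apply), "R" (3x3) and "t" (3): a world point X has camera coordinates R X + t. Camera axes: x right, y down, z forward; pixel columns grow to the right and rows downward; lengths in mm; the calibration is good to about 2 mm. A picture is of the moment at which its call begins. camera_info takes no time and is no camera call.
- arm.hand_in(): hands the job in; it is judged then, once.
Trained networks look in the newest picture that a camera, given by its name, has taken for a name from the list of things; names that differ only in an ending like _2 or _b are one class to them, and where a whole thing is asked for, a point or a joint stands for the part that bears it (a point fixed in the world has none). Each returns a list of dicts, best first, with "score" (0 to 1); they miss things now and then, are a little off and sometimes report something else, mostly with a low value. They report only what shows in the picture. A call takes as long as a camera call.
- arm.trace(camera, thing): "pixels" (384x512 bool, what is visible of it).
- arm.tip_of(camera, thing): "at" ([x, y, z] in mm, in world coordinates, good to about 4 mm: a listed point, or the origin of a listed thing).
The state is a dict: "time": time; "q": joint angles; "joint_velocities": joint speeds; "joint_torque": joint torques, N m; "tcp_pos": TCP position; "ee_rot": TCP orientation; "ft_force": force on the tool from outside, world axes, zero at the start; "moment": the same for the moment, N m; "opening": finger opening in mm; "gripper_force": force on a finger pad.
Only numpy, scipy, OpenCV 4.12 (cv2) and the standard library are available. Lean on these libraries where they do the work, as an engineer would, in place of code of your own. Each camera call takes 0.05 s, during which the arm holds its last target. There are 200 camera calls.

## Working session

There is one attempt and no reset: what is moved stays moved. The work goes in short steps, Python scripts to look and compute and a tool call to move; the robot and the scene stay as the last step left them, time stands still between calls to the robot, and variables do not carry over. Pictures are saved under pics/ and viewed, at most 10 in all, crops included, and the job is handed in when it is done.

Besides the shell and the picture viewer there is one more tool, called after "Emit:" in YAML: its name, and indented under it one key for each argument. carry_out: Moves the arm, as the interface text tells. Scaled input: -1 to 1 covers 0.1 m each way for a shift and 45 degrees each way for a turn. Its arguments: {"type":"object","properties":{"linear":{"type":"array","items":{"type":"array","items":{"type":"number","minimum":-1,"maximum":1}}},"dr":{"type":"array","items":{"type":"array","items":{"type":"number","minimum":-1,"maximum":1}}},"fingers":{"type":"number"},"force":{"type":"number"}},"required":["linear","dr"]}

```bash
mkdir -p pics; cat > h.py <<'E'
import numpy as np, cv2
from station import arm
from scipy.spatial.transform import Rotation as Ro
def save(c,fn):
    im=arm.get_image(c); cv2.imwrite('pics/'+fn,im[:,:,::-1]); return im
def cam(c):
    i=arm.camera_info(c); f=192/np.tan(np.radians(i['vfov'])/2)
    return i,f,np.array(i['R']),np.array(i['t'])
def proj(c,X):
    i,f,R,t=cam(c); p=np.atleast_2d(X)@R.T+t; s=p[:,:2]/p[:,2:]; r2=(s**2).sum(1,keepdims=True)
    return s*(1+i['k1']*r2)*f+[i['cx'],i['cy']]
def ray(c,uv):
    i,f,R,t=cam(c); d=(np.array(uv,float)-[i['cx'],i['cy']])/f; s=d.copy()
    for _ in range(20): s=d/(1+i['k1']*(s@s))
    v=R.T@np.array([s[0],s[1],1]); return -R.T@t, v/np.linalg.norm(v)
def atz(c,uv,z):
    o,v=ray(c,uv); return o+v*(z-o[2])/v[2]
def tri(a,b):
    (o1,v1),(o2,v2)=ray('top',a),ray('side',b)
    k=np.linalg.lstsq(np.c_[v1,-v2],o2-o1,rcond=None)[0]
    p,q=o1+k[0]*v1,o2+k[1]*v2; return (p+q)/2,np.linalg.norm(p-q)
E
python3 - <<'E'
from h import *
np.set_printoptions(precision=1,suppress=True)
print(arm.get_state())
for c in('top','side'):
    save(c,c+'0.png'); i=arm.camera_info(c); print(c,i['vfov'],i['k1'],-np.array(i['R']).T@i['t'])
    for n in('module','slot','handle','gauge','stand','cradle','bottle','bin','screwdriver'):
        r=arm.tip_of(c,n); print(n,[(round(x['score'],2),np.round(x['at'],1)) for x in r[:2]])
E
```

```text
{'time': 0.0, 'q': array([-1.2,  0.5,  1.6,  0. ,  1.1, -0. ]), 'joint_velocities': array([ 0., -0., -0.,  0.,  0.,  0.]), 'joint_torque': array([  0. , -95.1, -43. ,   0. ,   0. ,   0. ]), 'tcp_pos': array([ 242.1, -602.8,  230.7]), 'ee_rot': array([-3.1, -0.6,  0. ]), 'ft_force': array([-0.2,  0.2,  0.3]), 'moment': array([-0., -0., -0.]), 'gripper_force': 0.0, 'opening': 85.23266688255242}
top 48.873080141939994 -0.15172114292863667 [ 493.3   -9.5 1380.3]
module [(0.84, array([ 572.3, -193. ,    8.8])), (0.62, array([ 563.2, -190.8,   74.3]))]
slot [(0.73, array([ 554.6, -403.8,   -1.4])), (0.6, array([ 592. , -253.2,   41.3]))]
handle [(0.85, array([ 566. , -192. ,   74.9])), (0.26, array([ 567.9, -185.5,    1.8]))]
gauge [(0.47, array([545.3, 209.2,   7.3]))]
stand [(0.85, array([542.8, 204.6,   1.9]))]
cradle [(0.8, array([ 569.2, -182.5,    2.7]))]
bottle [(0.89, array([ 556.1, -406.3,    0.6]))]
bin [(0.85, array([809.2,  14. ,  -1.4]))]
screwdriver [(0.54, array([527.9, 408.8,   1.4]))]
side 52.103252641840456 -0.04724640518387687 [122.5 885.3 836.5]
module [(0.72, array([ 569. , -188.3,    7.4]))]
slot [(0.76, array([ 597.4, -255.9,   43.4]))]
handle [(0.9, array([ 568.3, -188.8,   70.2])), (0.57, array([807.3,  13.3,   1.2]))]
gauge [(0.52, array([546.6, 207.3,   3.4]))]
stand [(0.62, array([538.3, 206.7,  -0.1])), (0.35, array([ 569.2, -187.5,    6. ]))]
cradle [(0.8, array([ 566.1, -186.9,   -2.7]))]
bottle [(0.29, array([540.8, 201.8,   0.6]))]
bin [(0.91, array([806.2,  14.3,   0.4]))]
screwdriver [(0.82, array([531.9, 407. ,   0. ])), (0.32, array([ 567.2, -184.4,    6.6]))]
```

```bash
python3 - <<'E'
import cv2, numpy as np
a=cv2.imread('pics/top0.png'); b=cv2.imread('pics/side0.png')
from h import *
pts={'mod':[568,-189,42],'slot':[595,-254,42],'g':[546,208,63]}
def crop(im,c,p,w=42,s=7):
    u,v=proj(c,p)[0].astype(int); x=max(u-w,0);y=max(v-w,0)
    print(c,p,x,y); return cv2.resize(im[y:y+2*w,x:x+2*w],(400,300) if 0 else (400,400),interpolation=cv2.INTER_CUBIC)
cv2.imwrite('pics/m1.png',np.hstack([crop(a,'top',[575,-205,42],50),crop(a,'top',pts['g'],30)]))
cv2.imwrite('pics/m2.png',np.hstack([crop(b,'side',[575,-205,42],50),crop(b,'side',pts['g'],35)]))
E
```

```text
top [575, -205, 42] 265 163
top [546, 208, 63] 154 194
side [575, -205, 42] 237 121
side [546, 208, 63] 199 204
```

View pics/top0.png

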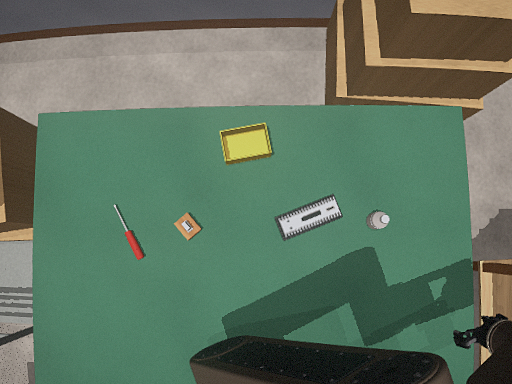

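View pics/m1.png

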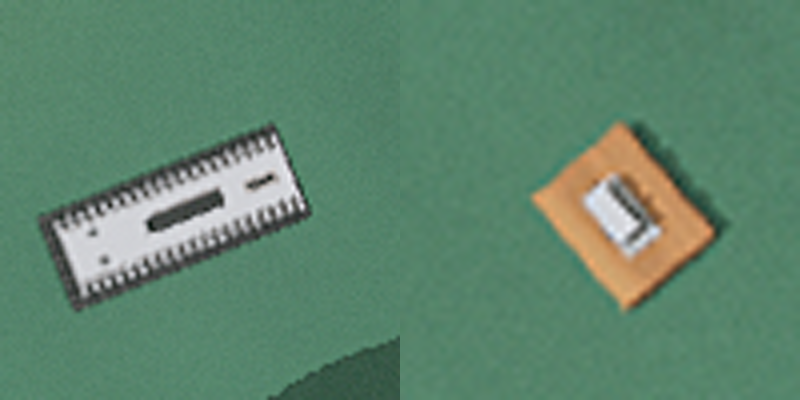

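View pics/m2.png

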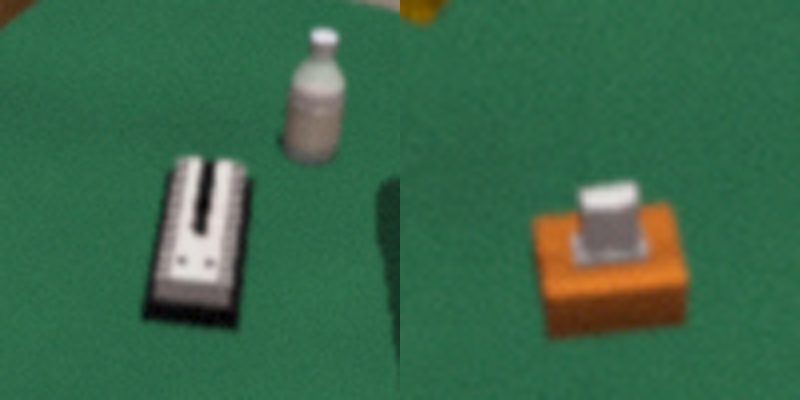

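The top view shows the module in its cradle at about (310,216), with the slot at (330,208) towards the bottle. The stand with the gauge is at (187,226), the gauge turned with the stand. In the side view the gauge block stands up clear of the stand. Next I fit models to the traces in both views.

```bash
cat > fit.py <<'E'
from h import *
from scipy.optimize import minimize
def box(x0,x1,y0,y1,z0,z1): return np.array([[x,y,z] for x in(x0,x1) for y in(y0,y1) for z in(z0,z1)],float)
S=8
def sil(c,boxes,p):
    x,y,z,a=p; m=np.zeros((384*S//1,512*S),np.uint8) if 0 else None
    R=Ro.from_euler('z',a).as_matrix(); return [proj(c,b@R.T+[x,y,z]) for b in boxes]
def fit(masks,boxes,p0,free=(0,1,2,3)):
    # masks {cam: bool}; soft overlap in a window
    W={}
    for c,m in masks.items():
        ys,xs=np.where(m); x0,y0,x1,y1=xs.min()-8,ys.min()-8,xs.max()+9,ys.max()+9; W[c]=(x0,y0,m[y0:y1,x0:x1].astype(float))
    def cost(d):
        p=np.array(p0,float); p[list(free)]+=d*np.array([1,1,1,.01])[list(free)]; e=0
        for c,(x0,y0,m) in W.items():
            h,w=m.shape; r=np.zeros((h*S,w*S),np.uint8)
            for q in sil(c,boxes,p):
                hu=cv2.convexHull(((q-[x0,y0]+.5)*S-.5).astype(np.float32))
                cv2.fillConvexPoly(r,np.round(hu*16).astype(np.int32),255,shift=4)
            r=cv2.resize(r,(w,h),interpolation=cv2.INTER_AREA)/255.
            e+=((cv2.GaussianBlur(r,(0,0),1)-cv2.GaussianBlur(m,(0,0),1))**2).sum()/m.sum()**.5
        return e
    n=len(free); s=minimize(cost,np.zeros(n),method='Nelder-Mead',options=dict(initial_simplex=np.vstack([np.zeros(n)-2,np.eye(n)*6-2]),xatol=.02,fatol=1e-4,maxiter=400))
    p=np.array(p0,float); p[list(free)]+=s.x*np.array([1,1,1,.01])[list(free)]; return p,s.fun
GA=[box(-10,10,-2,2,0,25),box(-18,18,-10,10,25,29),box(-14,14,-7,7,29,63)]
GV=GA[1:]
ST=[box(-35,35,-28,28,0,30)]
MO=[box(-95,95,-32,32,0,34)]
CR=[box(-104,104,-41,41,0,22)]
HB=[box(-30,30,-7,7,56,76)]
def tr(c,n):
    r=arm.trace(c,n)
    return [(round(x['score'],2),x['pixels'],) for x in r]
E
python3 - <<'E'
from fit import *
import pickle
np.set_printoptions(precision=2,suppress=True)
M={}
for c in('top','side'):
    arm.get_image(c)
    for n in('module','handle','gauge','stand','cradle','slot'):
        r=tr(c,n)
        for s,m in r[:2]:
            ys,xs=np.where(m); print(c,n,s,m.sum(),xs.mean().round(1),ys.mean().round(1))
        if r: M[c,n]=r[0][1]
pickle.dump(M,open('m.pkl','wb'))
E
```

```text
top module 0.96 1141 310.0 215.7
top handle 0.79 1044 310.0 215.4
top handle 0.56 328 187.9 226.0
top stand 0.58 256 187.6 226.3
top cradle 0.75 419 303.6 220.1
top slot 0.74 1086 309.5 216.0
side module 0.91 642 286.6 178.3
side module 0.71 249 287.3 192.1
side handle 0.65 610 286.8 178.2
side gauge 0.72 156 234.8 242.9
side stand 0.66 354 233.8 253.6
side cradle 0.74 303 286.1 189.6
side slot 0.56 612 286.2 178.3
```

```bash
python3 - <<'E'
from fit import *
import pickle
np.set_printoptions(precision=3,suppress=True)
M=pickle.load(open('m.pkl','rb'))
t=cv2.imread('pics/top0.png'); s=cv2.imread('pics/side0.png')
sat=lambda i:cv2.cvtColor(i,cv2.COLOR_BGR2HSV)[...,1]
y0=np.arctan2(-65,27)
print('mod',fit({c:M[c,'module'] for c in('top','side')},MO+HB,[568,-189,8,y0]))
print('mod top',fit({'top':M['top','module']},MO,[568,-189,8,y0],(0,1,3)))
cr={c:M[c,'module']|M[c,'cradle'] for c in('top','side')}
print('cra top',fit({'top':cr['top']},CR,[568,-189,0,y0],(0,1,3)))
# white/grey on orange: gauge masks by saturation
def low(i,c,box_,th):
    x0,y0_,x1,y1=box_; m=np.zeros((384,512),bool); m[y0_:y1,x0:x1]=sat(i)[y0_:y1,x0:x1]<th; 
    n,l,st,_=cv2.connectedComponentsWithStats(m.astype(np.uint8)); return l==1+st[1:,4].argmax()
for th in(70,90,110):
    g={'top':low(t,'top',(178,215,198,238),th),'side':low(s,'side',(222,230,248,256),th)}
    print(th,{c:m.sum() for c,m in g.items()})
    for a in(-.9,.65): print('gauge',a,fit(g,GV,[546,208,5,a]),fit({'top':g['top']},GV,[546,208,5,a],(0,1,3)))
# orange stand
def hue(i,bx):
    h=cv2.cvtColor(i,cv2.COLOR_BGR2HSV); x0,y0_,x1,y1=bx; m=np.zeros((384,512),np.uint8)
    k=((h[...,0]<25))&(h[...,1]>90); m[y0_:y1,x0:x1]=k[y0_:y1,x0:x1]; return m>0
for a in(-.9,.65):
  st={'top':hue(t,(170,208,205,243))|low(t,'top',(178,215,198,238),90),'side':hue(s,(215,228,260,275))|low(s,'side',(222,230,248,256),90)}
  print('stand',fit(st,ST+GV,[542,206,0,a]))
# handle and slot dark blobs in top
gr=cv2.cvtColor(t,cv2.COLOR_BGR2GRAY)
for nm,(x0,y0_,x1,y1),z in(('handle',(298,206,325,226),76),('slot',(324,202,337,214),42)):
    w=np.clip(150.-gr[y0_:y1,x0:x1],0,None) if nm=='slot' else np.clip(110.-gr[y0_:y1,x0:x1],0,None)
    k=(w>0).astype(np.uint8); n,l,stt,_=cv2.connectedComponentsWithStats(k,connectivity=4)
    cc=((x0+x1)/2-x0,(y0_+y1)/2-y0_); j=1+stt[1:,4].argmax() if nm=='handle' else min(range(1,n),key=lambda i:np.hypot(*(np.argwhere(l==i).mean(0)[::-1]-[6.5,6.5])))
    w=w*(l==j); Y,X=np.mgrid[y0_:y1,x0:x1]; u=[(w*X).sum()/w.sum(),(w*Y).sum()/w.sum()]
    print(nm,u,(l==j).sum(),atz('top',u,z))
E
```

```text
mod (array([ 569.07 , -187.634,   13.239,   -1.21 ]), np.float64(1.4309822153835725))
mod top (array([ 568.915, -187.87 ,    8.   ,   -1.206]), np.float64(0.5786455352932389))
cra top (array([ 567.288, -185.473,    0.   ,   -1.207]), np.float64(0.8272199988255111))
70 {'top': np.int64(78), 'side': np.int64(146)}
gauge -0.9 (array([543.212, 205.887,   7.433,   0.632]), np.float64(0.3234372720809481)) (array([542.684, 205.964,   5.   ,   0.655]), np.float64(0.019325310102095653))
gauge 0.65 (array([543.32 , 205.968,   7.223,   0.635]), np.float64(0.3216864087675464)) (array([542.703, 205.91 ,   5.   ,   0.648]), np.float64(0.0191196741081771))
90 {'top': np.int64(83), 'side': np.int64(157)}Traceback (most recent call last):
  File "<stdin>", line 19, in <module>
  File "fit.py", line 23, in fit
    n=len(free); s=minimize(cost,np.zeros(n),method='Nelder-Mead',options=dict(initial_simplex=np.vstack([np.zeros(n)-2,np.eye(n)*6-2]),xatol=.02,fatol=1e-4,maxiter=400))
                   ~~~~~~~~^^^^^^^^^^^^^^^^^^^^^^^^^^^^^^^^^^^^^^^^^^^^^^^^^^^^^^^^^^^^^^^^^^^^^^^^^^^^^^^^^^^^^^^^^^^^^^^^^^^^^^^^^^^^^^^^^^^^^^^^^^^^^^^^^^^^^^^^^^^^^^^
    res = _minimize_neldermead(fun, x0, args, callback, bounds=bounds,
                               **options)
    fxcc = func(xcc)
    fx = function(np.copy(x), *(wrapper_args + args))
  File "fit.py", line 17, in cost
    for q in sil(c,boxes,p):
             ~~~^^^^^^^^^^^
  File "fit.py", line 7, in sil
    R=Ro.from_euler('z',a).as_matrix(); return [proj(c,b@R.T+[x,y,z]) for b in boxes]
                                                ~~~~^^^^^^^^^^^^^^^^^
  File "h.py", line 10, in proj
    i,f,R,t=cam(c); p=np.atleast_2d(X)@R.T+t; s=p[:,:2]/p[:,2:]; r2=(s**2).sum(1,keepdims=True)
            ~~~^^^
  File "h.py", line 7, in cam
    i=arm.camera_info(c); f=192/np.tan(np.radians(i['vfov'])/2)
ValueError: time passes only in moves, steps and waits
```

```bash
python3 - <<'E'
import pickle
from station import arm
pickle.dump({c:arm.camera_info(c) for c in('top','side')},open('cam.pkl','wb'))
E
sed -i 's/i=arm.camera_info(c); f=/i=CI[c]; f=/; s/^def save/import pickle; CI=pickle.load(open("cam.pkl","rb"))\ndef save/' h.py
python3 - <<'E'
from fit import *
np.set_printoptions(precision=3,suppress=True)
M=pickle.load(open('m.pkl','rb'))
t=cv2.imread('pics/top0.png'); s=cv2.imread('pics/side0.png')
y0=-1.207
print('mod side',fit({'side':M['side','module']},MO+HB,[568,-189,8,y0],(0,1,3)))
def hue(i,bx):
    h=cv2.cvtColor(i,cv2.COLOR_BGR2HSV); x0,y0_,x1,y1=bx; m=np.zeros((384,512),np.uint8)
    k=((h[...,0]<25))&(h[...,1]>90)|(h[...,1]<90); m[y0_:y1,x0:x1]=k[y0_:y1,x0:x1]; return m>0
st={'top':hue(t,(172,210,203,241)),'side':hue(s,(217,230,260,273))}
print('stand',fit(st,ST+GV,[542,206,0,.64]),fit({'top':st['top']},ST,[542,206,0,.64],(0,1,3)))
gr=cv2.cvtColor(t,cv2.COLOR_BGR2GRAY)
print(gr[203:213,323:338])
for nm,(x0,y0_,x1,y1),z,th in(('handle',(299,207,324,224),76,110),('slot',(325,205,335,212),42,170)):
    w=np.clip(th-gr[y0_:y1,x0:x1].astype(float),0,None)
    n,l,stt,_=cv2.connectedComponentsWithStats((w>0).astype(np.uint8)); j=1+stt[1:,4].argmax()
    w=w*(l==j); Y,X=np.mgrid[y0_:y1,x0:x1]; u=[(w*X).sum()/w.sum(),(w*Y).sum()/w.sum()]
    print(nm,u,(l==j).sum(),atz('top',u,z))
gs=cv2.cvtColor(s,cv2.COLOR_BGR2GRAY)
w=np.clip(90-gs[160:182,280:296].astype(float),0,None);n,l,stt,_=cv2.connectedComponentsWithStats((w>0).astype(np.uint8)); print(stt)
print(tri([311.4,215.6],[288,170]), proj('side',[[569,-188,76],[569,-188,66],[569+25,-188-65,42]]),proj('top',[[569,-188,76],[569+25,-188-65.4,42]]))
E
```

```text
mod side (array([ 572.791, -196.117,    8.   ,   -1.206]), np.float64(0.580730168720252))
stand (array([542.742, 207.019,   4.502,   0.679]), np.float64(2.0053051920650247)) (array([542.963, 207.148,   0.   ,   0.689]), np.float64(1.7021467956289789))
[[183 142 204 214 200 208 213 213 211 210 213 212 222 155  56]
 [202 200 209 212 213 212 211 210 215 212 207 212 218 210  74]
 [212 212 212 211 210 211 212 217 211 207 209 214 214 225 142]
 [212 211 210 213 213 212 213 214 179 131 159 204 215 220 214]
 [211 209 212 212 212 178 175 146  94  16 125 169 211 215 227]
 [211 210 208 179 142  99  85  40  80 152 178 183 211 214 221]
 [209 213 208 147  58  87  95 152 182 201 210 208 211 210 218]
 [210 211 214 186 168 144 177 208 213 213 211 211 212 213 216]
 [209 210 213 205 201 203 209 213 212 211 211 211 213 214 219]
 [211 209 210 209 209 211 211 211 212 212 212 218 184 219 188]]
handle [np.float64(310.83565989847716), np.float64(215.4771573604061)] 80 [ 567.452 -185.74    76.   ]
slot [np.float64(329.74977497749774), np.float64(207.97029702970298)] 20 [ 592.232 -251.734   42.   ]
[[  0   0  16  22 297]
 [  6   0   5  19  52]
 [  0   3   1   3   3]]
(array([ 568.175, -189.404,   61.061]), np.float64(0.6327745430775054)) [[288.041 166.606]
 [287.817 168.968]
 [288.795 164.055]] [[311.547 214.965]
 [330.248 207.409]]
```

Handle, slot and cradle agree on the module at about (567.5, -186), yaw -1.208. The gauge is at about (543, 206), yaw 0.64. I now travel at height, bowing outward from the base.

Emit:
carry_out:
  linear:
    - [1,-0.7,0]
    - [1,-0.7,0]
    - [1,-0.7,0]
    - [1,-0.7,0]
  dr:
    - [0,0,0]
    - [0,0,0]
    - [0,0,0]
    - [0,0,0]

```text
time: 2.03
tcp_pos: [311.4, -495.7, 231.2]
ee_rot: [-3.081, -0.599, -0.001]
ft_force: [0.8, -0.6, -0.6]
opening: 85.6
gripper_force: 0.0
```

Emit:
carry_out:
  linear:
    - [1,-0.9,0]
    - [1,-0.9,0]
    - [1,-0.9,0]
    - [1,-0.9,0]
  dr:
    - [0,0,0]
    - [0,0,0]
    - [0,0,0]
    - [0,0,0]

```text
time: 2.37
tcp_pos: [369.4, -375.5, 231.3]
ee_rot: [-3.082, -0.598, -0.0]
ft_force: [-0.0, -0.5, 0.4]
opening: 85.3
gripper_force: 0.0
```

Emit:
carry_out:
  linear:
    - [1,-1,0]
    - [1,-1,0]
    - [1,-1,0]
    - [1,-1,0]
  dr:
    - [0,0,0]
    - [0,0,0]
    - [0,0,0]
    - [0,0,0]

```text
time: 2.7
tcp_pos: [424.6, -246.5, 231.5]
ee_rot: [-3.083, -0.598, -0.001]
ft_force: [1.4, 0.8, 0.6]
opening: 85.8
gripper_force: 0.0
```

Emit:
carry_out:
  linear:
    - [1,-1,0]
    - [1,-1,0]
    - [1,-1,0]
    - [1,-1,0]
  dr:
    - [0,0,0]
    - [0,0,0]
    - [0,0,0]
    - [0,0,0]

```text
time: 3.03
tcp_pos: [480.6, -116.5, 231.6]
ee_rot: [-3.084, -0.598, -0.002]
ft_force: [-0.0, -0.5, -0.2]
opening: 85.3
gripper_force: 0.0
```

Emit:
carry_out:
  linear:
    - [0.9,-1,0]
    - [0.9,-1,0]
    - [0.9,-1,0]
    - [0.9,-1,0]
  dr:
    - [0,0,0]
    - [0,0,0]
    - [0,0,0]
    - [0,0,0]

```text
time: 3.37
tcp_pos: [527.3, 10.8, 231.5]
ee_rot: [-3.083, -0.599, -0.003]
ft_force: [0.0, -0.3, 0.1]
opening: 85.5
gripper_force: 0.0
```

Emit:
carry_out:
  linear:
    - [0.8,-1,0]
    - [0.8,-1,0]
    - [0.8,-1,0]
    - [0.8,-1,0]
    - [0.8,-1,0]
  dr:
    - [0,0,0]
    - [0,0,0]
    - [0,0,0]
    - [0,0,0]
    - [0,0,0]

```text
time: 3.78
tcp_pos: [563.0, 130.9, 231.1]
ee_rot: [-3.083, -0.601, -0.0]
ft_force: [0.1, -0.8, -0.3]
opening: 85.7
gripper_force: 0.0
```

```bash
cat >> h.py <<'E'
def plan(x,y,z,yaw):
    s=arm.get_state(); R=Ro.from_rotvec(s['ee_rot']); T=Ro.from_euler('z',yaw)*Ro.from_euler('x',np.pi)
    print('lin',np.round(R.inv().apply(np.array([x,y,z])-s['tcp_pos'])/100,3),'dr',np.round((R.inv()*T).as_rotvec()/(np.pi/4),3))
    q=R.as_matrix()[:,0]; print(s['time'],s['tcp_pos'].round(1),'yaw',np.arctan2(q[1],q[0]).round(4),'tilt',np.round(R.as_matrix()[:,2],4))
E
python3 -c "
from h import *
plan(543.2,206,140,.645)"
```

```text
lin [ 0.099 -0.771  0.911] dr [-0.    -0.    -0.331]
3.7833 [563.  130.9 231.1] yaw 0.3851 tilt [ 2.e-04  1.e-04 -1.e+00]
```

Emit:
carry_out:
  linear:
    - [0.1,-0.77,0.3]
    - [0.1,-0.77,0.7]
    - [0.1,-0.77,0.91]
    - [0.1,-0.77,0.91]
    - [0.1,-0.77,0.91]
    - [0.1,-0.77,0.91]
  dr:
    - [0,0,-0.33]
    - [0,0,-0.33]
    - [0,0,-0.33]
    - [0,0,-0.33]
    - [0,0,-0.33]
    - [0,0,-0.33]

```text
time: 4.28
tcp_pos: [543.8, 202.9, 141.3]
ee_rot: [2.982, 0.988, 0.0]
ft_force: [-0.3, 0.0, 0.4]
opening: 85.6
gripper_force: 0.0
```

```bash
python3 - <<'E'
from h import *
plan(543.2,206,140,.645)
a=save('top','t1.png'); b=save('side','s1.png')
f=lambda i,c:cv2.resize(i[c[1]-45:c[1]+45,c[0]-45:c[0]+45,::-1],(400,400),interpolation=cv2.INTER_CUBIC)
cv2.imwrite('pics/c1.png',np.hstack([f(a,(187,222)),f(b,(235,230))]))
E
```

```text
lin [ 0.014 -0.028  0.013] dr [ 0.001 -0.    -0.007]
4.2833 [543.8 202.9 141.3] yaw 0.6397 tilt [ 4.e-04 -2.e-04 -1.e+00]
```

View pics/c1.png

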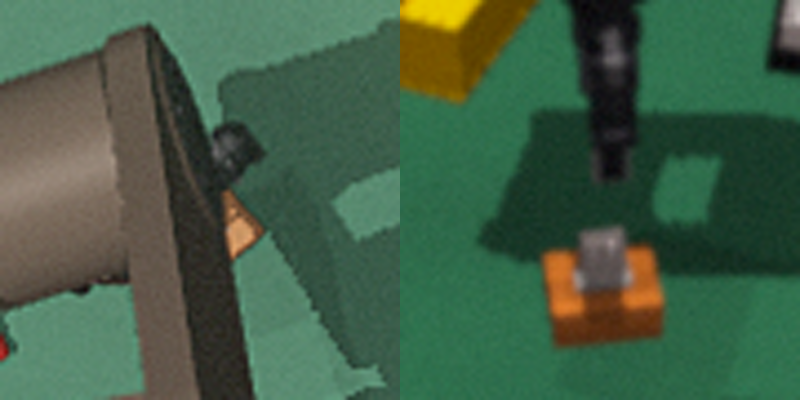

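```bash
python3 - <<'E'
from h import *
plan(543.2,206,41,.645)
print(proj('side',[[543.8,205,141],[543.2,206,68],[543.2,206,60]]))
print('finger crop->px',190+612/4.444,185+180/4.444,' gauge top',190+602/4.444-90, 185+232/4.444)
E
```

```text
lin [ 0.003 -0.033  1.013] dr [ 0.001 -0.003 -0.007]
4.3833 [544.6 203.1 142.3] yaw 0.6392 tilt [ 2.7e-03  7.0e-04 -1.0e+00]
[[235.27036842 217.79295876]
 [235.27693836 237.79790415]
 [235.27842266 239.86302975]]
finger crop->px 327.71377137713773 225.50405040504052  gauge top 235.46354635463547 237.2052205220522
```

Emit:
carry_out:
  linear:
    - [0,-0.03,0.2]
    - [0,-0.03,0.4]
    - [0,-0.03,0.5]
    - [0,-0.03,0.5]
    - [0,-0.03,0.5]
  dr:
    - [0,0,0]
    - [0,0,0]
    - [0,0,0]
    - [0,0,0]
    - [0,0,0]

```text
time: 4.8
tcp_pos: [541.8, 206.0, 91.1]
ee_rot: [2.982, 0.989, 0.001]
ft_force: [-0.4, -0.5, 0.6]
opening: 85.5
gripper_force: 0.0
```

```bash
python3 - <<'E'
from h import *
plan(543.2,206,41,.645)
E
```

```text
lin [0.011 0.008 0.501] dr [ 0.    -0.    -0.006]
4.8 [541.8 206.   91.1] yaw 0.6402 tilt [ 4.e-04  1.e-04 -1.e+00]
```

Emit:
carry_out:
  linear:
    - [0.01,0.01,0.15]
    - [0.01,0.01,0.3]
    - [0.01,0.01,0.4]
    - [0.01,0.01,0.5]
    - [0.01,0.01,0.5]
    - [0.01,0.01,0.5]
  dr:
    - [0,0,0]
    - [0,0,0]
    - [0,0,0]
    - [0,0,0]
    - [0,0,0]
    - [0,0,0]

```text
time: 5.3
tcp_pos: [542.7, 206.2, 40.4]
ee_rot: [-2.982, -0.99, 0.001]
ft_force: [0.3, -0.9, -0.1]
opening: 85.7
gripper_force: 0.0
```

Emit:
carry_out:
  linear:
    - [0,0,0]
    - [0,0,0]
    - [0,0,0]
    - [0,0,0]
    - [0,0,0]
    - [0,0,0]
    - [0,0,0]
    - [0,0,0]
    - [0,0,0]
    - [0,0,0]
    - [0,0,0]
    - [0,0,0]
  dr:
    - [0,0,0]
    - [0,0,0]
    - [0,0,0]
    - [0,0,0]
    - [0,0,0]
    - [0,0,0]
    - [0,0,0]
    - [0,0,0]
    - [0,0,0]
    - [0,0,0]
    - [0,0,0]
    - [0,0,0]
  fingers: 1
  force: 40

```text
time: 6.3
tcp_pos: [543.0, 206.1, 40.5]
ee_rot: [2.981, 0.99, 0.001]
ft_force: [1.1, -4.7, 5.3]
opening: 13.2
gripper_force: 42.3
```

```bash
python3 - <<'E'
from h import *
plan(543.2,206,140,.645); s=arm.get_state(); print(s['opening'],s['gripper_force'],s['ft_force'],s['moment'])
E
```

```text
lin [ 0.001  0.002 -0.995] dr [ 0.    -0.001 -0.005]
6.3 [543.  206.1  40.5] yaw 0.641 tilt [ 5.e-04 -0.e+00 -1.e+00]
13.171409097526855 42.3353773355484 [ 1.13476602 -4.72260249  5.30818917] [-0.89078244 -0.2599609   0.06586023]
```

Emit:
carry_out:
  linear:
    - [0,0,-0.1]
    - [0,0,-0.25]
    - [0,0,-0.45]
    - [0,0,-0.7]
    - [0,0,-1]
    - [0,0,-1]
    - [0,0,-1]
  dr:
    - [0,0,0]
    - [0,0,0]
    - [0,0,0]
    - [0,0,0]
    - [0,0,0]
    - [0,0,0]
    - [0,0,0]

```text
time: 6.88
tcp_pos: [543.5, 206.7, 141.7]
ee_rot: [-2.981, -0.99, -0.005]
ft_force: [0.5, 0.4, -0.9]
opening: 13.3
gripper_force: 41.5
```

```bash
python3 - <<'E'
from h import *
plan(568,0,150,.641+.78); s=arm.get_state(); print(s['opening'],s['gripper_force'],s['ft_force'],s['moment'])
b=save('side','s2.png'); cv2.imwrite('pics/c2.png',cv2.resize(b[175:275,185:285,::-1],(500,500),interpolation=cv2.INTER_CUBIC))
E
```

```text
lin [-1.04   1.803 -0.084] dr [ 0.002 -0.003 -0.993]
6.8833 [543.5 206.7 141.7] yaw 0.6409 tilt [ 0.0027  0.0011 -1.    ]
13.34634188407297 41.52989387512207 [ 0.47951584  0.37330511 -0.89240067] [ 0.02517759 -0.00566257  0.02222139]
```

View pics/c2.png

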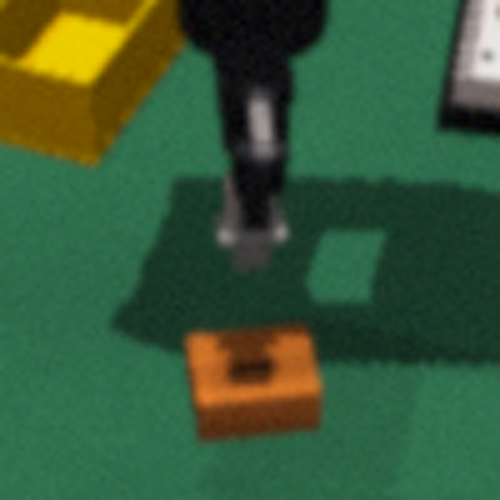

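The picture shows the gauge upright between the pads: blade tip at about (235,228), collar (235,221). I move on to the module.

```bash
python3 - <<'E'
from h import *
d=np.array([np.cos(.641),np.sin(.641),0])
P=np.array([543.4,206.4,106.5]); print(proj('side',[P,P+5*d,P+[0,0,25],P+[0,0,25]+18*d,P+[0,0,25]-18*d]))
b=cv2.imread('pics/s2.png'); g=cv2.cvtColor(b,cv2.COLOR_BGR2GRAY); print(g[214:230,225:246])
E
```

```text
[[235.13113682 227.65777753]
 [233.31148123 227.77068563]
 [235.12500784 220.79534307]
 [228.47387565 221.19643158]
 [241.75451923 220.39463239]]
[[ 44  49  48  45  53  70  69  43  27  18  16  13  13  24  42  44  42  47
   44  46  48]
 [ 43  48  44  47  54  71  74  57  32  14  14   9  19  31  53  49  48  48
   47  43  48]
 [ 48  45  40  42  53  72  73  63  31  13  15  14  16  29  53  54  53  47
   51  45  50]
 [ 45  45  46  50  60  75  74  62  39  20  12  19  22  28  53  62  62  50
   47  44  47]
 [ 43  43  51  60  67  76  75  65  39  23  10   9  18  34  57  69  62  53
   47  45  47]
 [ 49  46  52  64  74  84  80  64  41  22  10  16  17  35  61  78  82  62
   47  48  45]
 [ 45  48  54  69  92  94  83  66  49  30  30  29  26  43  69  97 114  80
   48  46  41]
 [ 42  49  54  85 121 117  98  75  62  56  51  54  56  61  82 121 130  92
   52  44  46]
 [ 46  49  54  88 126 129 108  84  68  65  68  69  65  66  81 106 111  81
   53  49  44]
 [ 46  46  51  70  99 104  93  73  66  69  66  66  64  63  69  77  75  56
   48  46  48]
 [ 44  45  47  55  64  70  68  60  60  61  65  64  57  57  56  54  51  48
   49  45  44]
 [ 46  46  43  47  47  51  55  62  62  61  62  63  60  57  50  46  42  45
   42  43  43]
 [ 46  44  44  46  44  49  51  56  62  61  63  63  62  56  50  44  41  48
   42  47  47]
 [ 43  47  41  43  45  45  53  59  59  59  61  59  61  53  47  49  45  44
   46  50  47]
 [ 45  47  46  45  43  40  50  53  57  56  51  54  54  51  47  43  46  46
   46  44  45]
 [ 44  43  44  44  43  43  48  50  53  51  45  49  49  46  41  43  45  47
   43  44  47]]
```

Emit:
carry_out:
  linear:
    - [-0.2,0.4,0]
    - [-0.4,0.8,0]
    - [-0.57,1,0]
    - [-0.57,1,0]
    - [-0.57,1,0]
  dr:
    - [0,0,0]
    - [0,0,0]
    - [0,0,0]
    - [0,0,0]
    - [0,0,0]

```text
time: 7.35
tcp_pos: [555.9, 90.4, 138.9]
ee_rot: [-2.982, -0.985, 0.004]
ft_force: [-0.2, 1.5, 0.2]
opening: 13.3
gripper_force: 41.6
```

Emit:
carry_out:
  linear:
    - [-0.2,0.4,0]
    - [-0.35,0.8,0]
    - [-0.47,1,-0.1]
    - [-0.47,1,-0.1]
    - [-0.47,1,-0.1]
    - [-0.47,1,-0.1]
    - [-0.47,1,-0.1]
  dr:
    - [0,0,-0.15]
    - [0,0,-0.3]
    - [0,0,-0.45]
    - [0,0,-0.6]
    - [0,0,-0.75]
    - [0,0,-0.9]
    - [0,0,-0.98]

```text
time: 7.93
tcp_pos: [578.5, -15.2, 149.3]
ee_rot: [-2.383, -2.045, 0.001]
ft_force: [-0.5, -0.8, -0.4]
opening: 13.6
gripper_force: 41.5
```

```bash
python3 - <<'E'
from h import *
plan(592.4,-252,150,1.934)
E
```

```text
lin [-2.319  0.497 -0.008] dr [-0.002 -0.001 -0.657]
7.9333 [578.5 -15.2 149.3] yaw 1.418 tilt [-1.5e-03  5.0e-04 -1.0e+00]
```

Emit:
carry_out:
  linear:
    - [-0.3,0.06,0]
    - [-0.65,0.13,0]
    - [-1,0.2,0]
    - [-1,0.2,0]
    - [-1,0.2,0]
  dr:
    - [0,0,0]
    - [0,0,0]
    - [0,0,0]
    - [0,0,0]
    - [0,0,0]

```text
time: 8.35
tcp_pos: [582.5, -118.6, 149.3]
ee_rot: [-2.393, -2.034, 0.001]
ft_force: [-0.8, 0.0, -0.4]
opening: 13.5
gripper_force: 41.5
```

Emit:
carry_out:
  linear:
    - [-0.3,0.06,0]
    - [-0.65,0.13,0]
    - [-1,0.2,0]
    - [-1,0.2,0]
    - [-1,0.2,0]
    - [-1,0.2,0]
  dr:
    - [0,0,-0.15]
    - [0,0,-0.3]
    - [0,0,-0.45]
    - [0,0,-0.6]
    - [0,0,-0.65]
    - [0,0,-0.65]

```text
time: 8.85
tcp_pos: [586.5, -218.8, 149.5]
ee_rot: [-1.796, -2.576, -0.0]
ft_force: [-0.7, -0.7, -1.4]
opening: 13.2
gripper_force: 41.5
```

```bash
python3 - <<'E'
from h import *
plan(592.4,-252,110,1.934)
E
```

```text
lin [-0.333 -0.059  0.394] dr [-0.001 -0.002 -0.013]
8.85 [ 586.5 -218.8  149.5] yaw 1.9237 tilt [-1.2e-03  9.0e-04 -1.0e+00]
```

Emit:
carry_out:
  linear:
    - [-0.2,-0.06,0]
    - [-0.33,-0.06,0.15]
    - [-0.33,-0.06,0.3]
    - [-0.33,-0.06,0.45]
    - [-0.33,-0.06,0.55]
    - [-0.33,-0.06,0.55]
    - [-0.33,-0.06,0.55]
  dr:
    - [0,0,-0.01]
    - [0,0,-0.01]
    - [0,0,-0.01]
    - [0,0,-0.01]
    - [0,0,-0.01]
    - [0,0,-0.01]
    - [0,0,-0.01]

```text
time: 9.43
tcp_pos: [592.2, -251.9, 94.9]
ee_rot: [-1.789, -2.581, 0.0]
ft_force: [-0.8, -0.3, -0.4]
opening: 13.4
gripper_force: 41.5
```

```bash
python3 - <<'E'
from h import *
a=save('top','t3.png'); b=save('side','s3.png')
plan(592.4,-252,90,1.934)
cv2.imwrite('pics/c3.png',np.hstack([cv2.resize(a[170:240,290:360,::-1],(400,400),interpolation=cv2.INTER_CUBIC),cv2.resize(b[130:200,255:325,::-1],(400,400),interpolation=cv2.INTER_CUBIC)]))
s=arm.get_state()['tcp_pos']; P=s-[0,0,35.5]; m=np.array([592.4,-252,42]); e=np.array([.356,-.934,0]); n=np.array([.934,.356,0])
print('gauge tip',(proj('side',[P+10*e,P-10*e])-[255,130])*5.714,'slot ends',(proj('side',[m+12*e,m-12*e])-[255,130])*5.714)
print('collar',(proj('side',[P+[0,0,25]+18*e+10*n,P+[0,0,25]+18*e-10*n,P+[0,0,25]-18*e-10*n,P+[0,0,25]-18*e+10*n])-[255,130])*5.714)
print('gauge top view tcp',(proj('top',[P,m])-[290,170])*5.714)
E
```

```text
lin [ 0.008 -0.002  0.06 ] dr [ 0.001  0.001 -0.006]
9.5333 [ 592.8 -252.7   96. ] yaw 1.9293 tilt [ 7.e-04 -3.e-04 -1.e+00]
gauge tip [[198.05570203 163.09865367]
 [195.6113622  179.52976807]] slot ends [[196.13138078 186.13292826]
 [193.18791078 206.03969703]]
collar [[186.68758073 122.12361554]
 [217.68908627 125.293561  ]
 [213.62525795 154.55945991]
 [181.99880913 151.27889781]]
gauge top view tcp [[234.70169818 213.29379457]
 [227.59192717 216.65424126]]
```

View pics/c3.png

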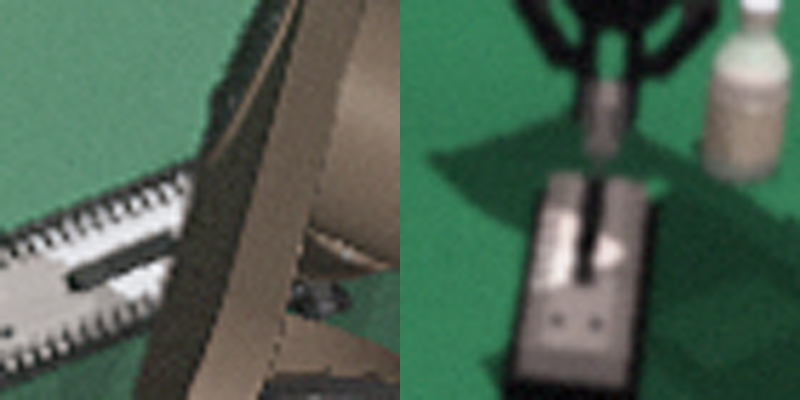

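```bash
python3 - <<'E'
from h import *
np.set_printoptions(linewidth=200,precision=1,suppress=True)
for C in([567.5,-186.3],[569,-188]):
    C=np.array([*C,8.]); e=np.array([.356,-.934,0]); n=np.array([.934,.356,0]); z=np.array([0,0,1.])
    print(proj('side',[C-30*e+7*n+76*z,C-30*e-7*n+76*z,C+30*e+7*n+76*z,C+30*e-7*n+76*z]).ravel(), proj('side',[C-95*e+32*n+34*z,C-95*e-32*n+34*z,C+95*e+32*n+34*z,C+95*e-32*n+34*z]).ravel())
g=cv2.cvtColor(cv2.imread('pics/side0.png'),cv2.COLOR_BGR2GRAY)
print(g[158:182,274:304])
E
```

```text
[285.7 169.5 289.7 170.  287.1 160.3 291.  160.7] [275.7 189.6 294.6 191.8 281.1 159.9 298.1 161.7]
[285.5 169.2 289.5 169.6 286.9 160.  290.9 160.4] [275.5 189.2 294.4 191.4 280.9 159.6 297.9 161.3]
[[ 84  81  79  78  80  80  82  79  82  83  83  82  82  80  78  81  78  80  79  81  78  84  82  80  84  81  82  83  83  84]
 [ 82  85  86  83  82  79  81  89  93  96 102 103 100  83  77  77  79  86  86  83  82  85  82  81  83  83  80  82  80  84]
 [ 79  80  83  80  81  82  90 106 119 130 154 160 152 111  80  73  79 103 113 113 109  96  93  86  80  79  81  83  83  81]
 [ 80  83  86  82  81  84  94 122 141 149 183 200 190 120  70  56  80 139 174 178 160 132 113 100  90  82  77  83  84  84]
 [ 85  79  81  80  83  80  92 118 136 152 199 217 201 123  50  33  86 177 210 212 195 150 124 117 100  87  85  81  82  78]
 [ 88  86  84  77  75  70  83 114 143 164 208 217 188 108  41  29 102 193 221 221 200 156 140 134 112  89  85  85  85  83]
 [ 85  84  87  81  68  56  79 129 151 177 210 215 175  91  33  32 104 199 223 221 201 166 147 137 107  84  83  81  84  83]
 [ 86  83  84  81  56  53  85 124 143 1
[... 1352 characters left out ...]
215 184 116  56  36  94 183 218 224 213 173 144 138 111  65  30  54  74  75  85  85]
 [ 84  73  48  51  91 123 142 177 210 212 169 100  48  39  98 184 217 218 207 165 138 131  94  49  35  60  76  80  80  81]
 [ 84  79  50  58 102 127 152 188 214 215 191 125  62  52 109 188 216 219 203 161 143 134  88  42  36  61  80  82  80  81]
 [ 84  71  47  68 118 141 160 192 215 222 211 168 125 103 144 195 217 217 196 164 151 133  84  39  42  70  80  82  80  84]
 [ 79  66  48  72 119 137 154 199 218 223 221 206 188 181 191 212 219 214 185 157 141 132  79  32  45  71  83  81  84  84]
 [ 78  57  49  81 125 141 163 202 221 225 224 223 216 214 216 221 222 215 179 159 147 128  72  36  38  75  82  83  88  86]]
```

Side-view bar edges match the prediction within about 0.6 mm and the blade hangs over the slot, so I go down gently while watching the force.

Emit:
carry_out:
  linear:
    - [0.004,0,0.06]
    - [0.004,0,0.12]
    - [0.004,0,0.17]
    - [0.004,0,0.21]
    - [0.004,0,0.24]
    - [0.004,0,0.26]
    - [0.004,0,0.26]
  dr:
    - [0,0,-0.005]
    - [0,0,-0.005]
    - [0,0,-0.005]
    - [0,0,-0.005]
    - [0,0,-0.005]
    - [0,0,-0.005]
    - [0,0,-0.005]

```text
time: 10.12
tcp_pos: [592.0, -252.7, 68.8]
ee_rot: [-1.785, -2.585, 0.0]
ft_force: [0.4, 1.0, -1.3]
opening: 13.3
gripper_force: 41.5
```

Emit:
carry_out:
  linear:
    - [0,0,0.03]
    - [0,0,0.06]
    - [0,0,0.09]
    - [0,0,0.12]
    - [0,0,0.12]
  dr:
    - [0,0,0]
    - [0,0,0]
    - [0,0,0]
    - [0,0,0]
    - [0,0,0]

```text
time: 10.53
tcp_pos: [591.9, -252.6, 56.7]
ee_rot: [-1.785, -2.585, 0.0]
ft_force: [1.3, 0.5, -1.5]
opening: 13.2
gripper_force: 41.5
```

Emit:
carry_out:
  linear:
    - [0,0,0.015]
    - [0,0,0.03]
    - [0,0,0.04]
    - [0,0,0.045]
    - [0,0,0.045]
  dr:
    - [0,0,0]
    - [0,0,0]
    - [0,0,0]
    - [0,0,0]
    - [0,0,0]

```text
time: 10.95
tcp_pos: [592.0, -252.7, 52.7]
ee_rot: [-1.785, -2.585, 0.0]
ft_force: [-0.3, 0.7, 0.3]
opening: 13.3
gripper_force: 41.6
```

No resistance yet, so I press on in small steps until the collar seats.

Emit:
carry_out:
  linear:
    - [0,0,0.01]
    - [0,0,0.015]
    - [0,0,0.015]
    - [0,0,0.015]
  dr:
    - [0,0,0]
    - [0,0,0]
    - [0,0,0]
    - [0,0,0]

```text
time: 11.28
tcp_pos: [592.3, -252.8, 52.4]
ee_rot: [1.785, 2.585, 0.0]
ft_force: [-3.9, 2.3, 15.6]
opening: 13.2
gripper_force: 43.9
```

Emit:
carry_out:
  linear:
    - [0,0,0.008]
    - [0,0,0.012]
    - [0,0,0.012]
    - [0,0,0.012]
  dr:
    - [0,0,0]
    - [0,0,0]
    - [0,0,0]
    - [0,0,0]

```text
time: 11.62
tcp_pos: [592.4, -252.8, 52.3]
ee_rot: [1.784, 2.584, 0.0]
ft_force: [-9.1, 5.1, 33.9]
opening: 13.2
gripper_force: 46.7
```

The collar seated at exactly the expected height. I relieve the push, release and rise.

Emit:
carry_out:
  linear:
    - [0,0,-0.02]
    - [0,0,-0.022]
    - [0,0,-0.022]
  dr:
    - [0,0,0]
    - [0,0,0]
    - [0,0,0]

```text
time: 11.87
tcp_pos: [592.2, -252.8, 52.5]
ee_rot: [1.785, 2.585, 0.0]
ft_force: [1.0, 0.9, 1.7]
opening: 13.2
gripper_force: 41.9
```

Emit:
carry_out:
  linear:
    - [0,0,0]
    - [0,0,0]
    - [0,0,0]
    - [0,0,0]
    - [0,0,0]
    - [0,0,0]
    - [0,0,0]
    - [0,0,0]
    - [0,0,0]
    - [0,0,0]
  dr:
    - [0,0,0]
    - [0,0,0]
    - [0,0,0]
    - [0,0,0]
    - [0,0,0]
    - [0,0,0]
    - [0,0,0]
    - [0,0,0]
    - [0,0,0]
    - [0,0,0]
  fingers: 0

```text
time: 12.7
tcp_pos: [592.1, -252.8, 52.3]
ee_rot: [1.785, 2.585, 0.0]
ft_force: [0.1, -0.0, -0.1]
opening: 85.3
gripper_force: 0.0
```

Emit:
carry_out:
  linear:
    - [0,0,-0.15]
    - [0,0,-0.35]
    - [0,0,-0.6]
    - [0,0,-0.6]
    - [0,0,-0.6]
    - [0,0,-0.6]
  dr:
    - [0,0,0]
    - [0,0,0]
    - [0,0,0]
    - [0,0,0]
    - [0,0,0]
    - [0,0,0]

```text
time: 13.2
tcp_pos: [591.9, -252.7, 112.1]
ee_rot: [-1.785, -2.585, 0.0]
ft_force: [-0.2, 0.4, -0.4]
opening: 85.6
gripper_force: 0.0
```

```bash
python3 - <<'E'
from fit import *
plan(567.5,-186.5,112,1.934)
b=save('side','s4.png'); cv2.imwrite('pics/c4.png',cv2.resize(b[135:205,255:325,::-1],(500,500),interpolation=cv2.INTER_CUBIC))
print([(x['score'],x['at']) for x in arm.tip_of('side','handle')[:1]+arm.tip_of('side','gauge')[:2]])
C=np.array([592.4,-252,17])
e=np.array([.356,-.934,0]); n=np.array([.934,.356,0])
print((proj('side',[C+[0,0,63]+14*e*i+7*n*j for i in(1,-1) for j in(1,-1)])-[255,135])*7.14+3)
E
```

```text
lin [0.705 0.006 0.001] dr [-0.    -0.    -0.001]
13.2 [ 591.9 -252.7  112.1] yaw 1.933 tilt [-0.  0. -1.]
[(0.85, [571.6, -187.5, 69.1]), (0.6, [591.9, -248.3, 14.5])]
[[240.78086577 134.42796346]
 [267.90770064 137.2169945 ]
 [236.31151156 162.88439561]
 [263.86182664 165.74874033]]
```

View pics/c4.png

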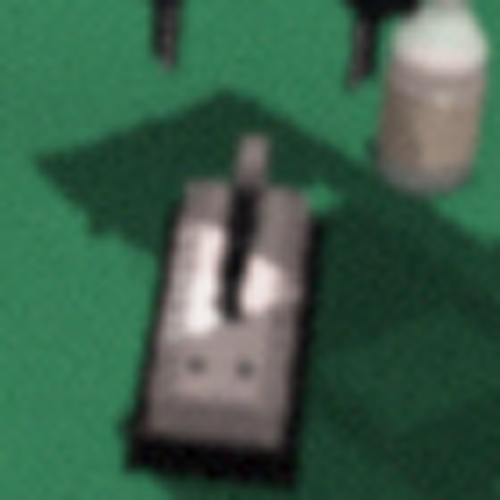

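The gauge stands in the slot with its top at crop (252,138), where the seated prediction puts it. The fingers are clear. I move over the handle, about 5 mm towards the slot end for balance.

Emit:
carry_out:
  linear:
    - [0.25,0,0]
    - [0.5,0,0]
    - [0.65,0,0]
    - [0.65,0,0.1]
    - [0.65,0,0.25]
    - [0.65,0,0.4]
    - [0.65,0,0.5]
    - [0.65,0,0.56]
    - [0.65,0,0.56]
    - [0.65,0,0.56]
  dr:
    - [0,0,0]
    - [0,0,0]
    - [0,0,0]
    - [0,0,0]
    - [0,0,0]
    - [0,0,0]
    - [0,0,0]
    - [0,0,0]
    - [0,0,0]
    - [0,0,0]

```text
time: 14.18
tcp_pos: [569.1, -192.2, 56.1]
ee_rot: [-1.785, -2.585, 0.0]
ft_force: [-0.5, 0.1, 0.3]
opening: 85.3
gripper_force: 0.0
```

Emit:
carry_out:
  linear:
    - [0,0,0]
    - [0,0,0]
    - [0,0,0]
    - [0,0,0]
    - [0,0,0]
    - [0,0,0]
    - [0,0,0]
    - [0,0,0]
    - [0,0,0]
    - [0,0,0]
    - [0,0,0]
    - [0,0,0]
  dr:
    - [0,0,0]
    - [0,0,0]
    - [0,0,0]
    - [0,0,0]
    - [0,0,0]
    - [0,0,0]
    - [0,0,0]
    - [0,0,0]
    - [0,0,0]
    - [0,0,0]
    - [0,0,0]
    - [0,0,0]
  fingers: 1
  force: 100

```text
time: 15.18
tcp_pos: [569.5, -192.0, 56.6]
ee_rot: [1.785, 2.585, 0.001]
ft_force: [1.2, 2.2, 5.5]
opening: 12.1
gripper_force: 98.3
```

Gripped, with the opening near the bar's thickness. I lift slowly and straight: underside 8 to about 150 mm is 142 mm, in two calls.

Emit:
carry_out:
  linear:
    - [0,0,-0.03]
    - [0,0,-0.08]
    - [0,0,-0.14]
    - [0,0,-0.2]
    - [0,0,-0.27]
    - [0,0,-0.34]
    - [0,0,-0.41]
    - [0,0,-0.48]
    - [0,0,-0.55]
    - [0,0,-0.62]
    - [0,0,-0.67]
    - [0,0,-0.7]
  dr:
    - [0,0,0]
    - [0,0,0]
    - [0,0,0]
    - [0,0,0]
    - [0,0,0]
    - [0,0,0]
    - [0,0,0]
    - [0,0,0]
    - [0,0,0]
    - [0,0,0]
    - [0,0,0]
    - [0,0,0]

```text
time: 16.18
tcp_pos: [569.4, -192.1, 127.2]
ee_rot: [1.785, 2.585, 0.0]
ft_force: [0.4, -0.9, -3.3]
opening: 12.1
gripper_force: 97.5
```

Emit:
carry_out:
  linear:
    - [0,0,-0.05]
    - [0,0,-0.12]
    - [0,0,-0.2]
    - [0,0,-0.28]
    - [0,0,-0.36]
    - [0,0,-0.44]
    - [0,0,-0.52]
    - [0,0,-0.59]
    - [0,0,-0.65]
    - [0,0,-0.69]
    - [0,0,-0.71]
    - [0,0,-0.72]
  dr:
    - [0,0,0]
    - [0,0,0]
    - [0,0,0]
    - [0,0,0]
    - [0,0,0]
    - [0,0,0]
    - [0,0,0]
    - [0,0,0]
    - [0,0,0]
    - [0,0,0]
    - [0,0,0]
    - [0,0,0]

```text
time: 17.18
tcp_pos: [569.1, -192.0, 198.6]
ee_rot: [1.785, 2.585, 0.0]
ft_force: [-0.4, -1.1, -5.7]
opening: 11.9
gripper_force: 97.5
```

Emit:
carry_out:
  linear:
    - [0,0,0]
    - [0,0,0]
    - [0,0,0]
    - [0,0,0]
    - [0,0,0]
    - [0,0,0]
  dr:
    - [0,0,0]
    - [0,0,0]
    - [0,0,0]
    - [0,0,0]
    - [0,0,0]
    - [0,0,0]

```text
time: 17.68
tcp_pos: [569.0, -191.9, 198.1]
ee_rot: [-1.785, -2.585, 0.0]
ft_force: [-0.1, 0.3, -3.8]
opening: 12.2
gripper_force: 97.5
```

```bash
python3 - <<'E'
from h import *
s=arm.get_state(); plan(567.5,-186.5,198,1.934); print(s['ft_force'],s['moment'],s['opening'],np.abs(s['joint_velocities']).max())
b=save('side','s5.png'); cv2.imwrite('pics/c5.png',cv2.resize(b[80:200,235:355,::-1],(590,590),interpolation=cv2.INTER_CUBIC))
C=np.array([567.4,-186.8,8+s['tcp_pos'][2]-56.6])
e=np.array([.356,-.934,0]); n=np.array([.934,.356,0]); z=np.array([0,0,1])
f=lambda P:(proj('side',P)-[235,80])*4.917+2
print('top face -x edge, underside -x edge',f([C-95*e+32*n+34*z,C-95*e-32*n+34*z,C-95*e+32*n,C-95*e-32*n]).round())
print('top face +x edge, gauge top',f([C+95*e+32*n+34*z,C+95*e-32*n+34*z,C+70*e+72*z]).round())
E
```

```text
lin [0.056 0.005 0.001] dr [-0.    -0.    -0.001]
17.6833 [ 569.  -191.9  198.1] yaw 1.9329 tilt [-3.e-04  1.e-04 -1.e+00]
[-0.103925    0.2742169  -3.82630723] [0.0391437  0.01135704 0.01777009] 12.18447050799265 0.002223539239548198
top face -x edge, underside -x edge [[216. 365.]
 [315. 375.]
 [212. 409.]
 [310. 420.]]
top face +x edge, gauge top [[242. 229.]
 [331. 238.]
 [289. 201.]]
```

View pics/c5.png

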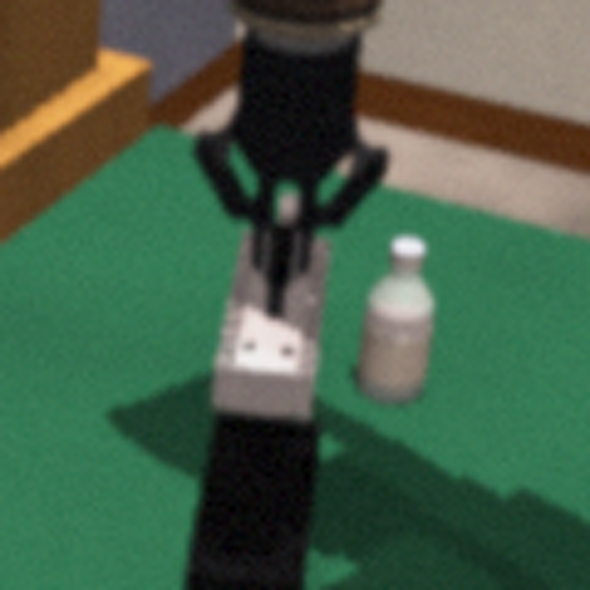

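The module hangs level: near top edge at crop (216,367)–(316,377) and underside at (212,409), within about 2 crop pixels of the level prediction. The gauge top is at (289,200), as predicted for fully home. I hand in.

```bash
python3 -c "
from station import arm
print(arm.hand_in())"
```

```text
the job is handed in; nothing more can be done
None
```

I handed the job in with the gauge fully home in the module's slot and the arm holding the module level and still, underside about 15 cm above the bench, at 17.7 s; the hand-in call returned no verdict.

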